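Unlock a tin clamp and hold its sprung jaw open

ROBOT

A 7-joint arm with a two-finger parallel gripper is mounted at the origin on the work surface. World frame = base frame: x ahead of the robot, y to its left, z up, the work surface at z = 0. Lengths are in mm, angles in rad, forces in N, time in s.
With the tool pointing down it reaches from about 350 to 775 mm from the base axis. Payload 3.1 kg.
Tool frame: the origin (TCP) lies at the centre of the arm's flange, where the gripper is bolted on; the fingertips stand bot.finger_overhang ahead of it and the grasp point (between the pads) lies 155 mm ahead of it (bot.finger_overhang is the distance from the TCP to the fingertips, in mm); z points along the fingers, y is the line along which they close (so a half turn about z gives the same grasp; the last joint's range is limited). The gripper opens to 85 mm and grips with 20 to 120 N. Pads are 22 mm wide; open, the fingers measure 114 mm over their backs; the gripper's body (76 mm by 85 mm) begins 54 mm behind the grasp point. The pads swing forward as they close: fully open they stand 13 mm farther back than shut.
Start: joints at [-1.314, 0.311, 0.014, 1.512, -0.004, 1.319, -0.027], TCP at [161.873, 525.652, 404.704] pointing down, gripper open.
Joint ranges: [-2.7, 2.7], [-0.3, 1.91], [-1.27, 1.3], [0.12, 2.57], [-1.44, 4.58], [0.2, 2.03], [-3.05, 3.05]. Speed limits (rad/s): [2.79, 2.79, 3.14, 3.14, 3.14, 3.14, 3.14].

INTERFACE

Orientations are given as a 3x3 rotation matrix whose columns are the frame's x, y, z axes.
In Python, from rig import bot, vision gives the robot as it stands.
- The arm moves only by the tool send_rows, never from a script. Its argument "targets" is a list of rows, each an object with "delta_pos": the shift along the tool's x, y, z in units of 0.4 m (1.0 is 0.4 m), a list of three; "twist": the turn about the tool's z in units of pi/2 rad (1.0 is pi/2 rad). A call has 1 to 5 rows; each row is the pose to reach, as a shift and turn from the pose commanded when the call began, along the tool's axes at that moment; what a row does not reach only later rows make up. A row lasts 1/12 s, in which the tool goes at most 41.7 mm and 7.16 degrees, less where a joint would pass 70% of its speed; a pose out of reach is approached as far as the arm can. A call with a number of a shift or a turn outside -1 to 1 is refused whole. A call with a gripper value outside its range is refused whole. "gripper" is the opening, from 0 (shut) to 1 (fully open), set as the call begins (left out, the last holds). The fingers move at their own pace and stop on an object; "squeeze" is the grip in N (left out, the last holds). Time passes only in rows, so rows that repeat a pose let the fingers close. It gives the time, the measured TCP pose, the force, the opening and the grip force at its end, in the units of the state.
- bot.get_state(): the state, without advancing time (a new reading comes with each control period).
- vision.get_image(name): name is "side" or "top" or "wrist"; returns the picture (384x512x3 uint8, blue, green, red); there is no depth.
- vision.camera_info(name): a dict with "vfov" (degrees; the focal length in pixels is half the picture's height over the tangent of half this angle, whatever the lens; pixels are square), "cx", "cy" (the principal point, pixels), "k1" (the pictures are not rectified: a ray, as slopes to the right and down, at radius r is drawn at 1 + k1 r^2 times it, then the intrinsics apply), "world_to_cam" (4x4, takes a point from world to camera coordinates); the wrist camera has in their place "tool_from_camera" (4x4, takes a point from camera to tool coordinates, whose origin is the TCP and whose axes are the flange's). Camera axes: x right, y up, looking along -z (the intrinsics and any distortion apply to the point x, -y, -z); pixel columns grow to the right and rows downward; lengths in mm; the calibration is good to about 2 mm. A picture is of the moment at which its call begins: read the wrist's pose just before it. camera_info takes no time and is no camera call.
- bot.job_done(): hands the job in; it is judged then, once.
The state is a dict: "time": time; "qpos": joint angles; "qd": joint speeds; "joint_efforts": joint torques, N m; "ee_pos": TCP position; "eef_rot": TCP orientation; "contact_force": force on the tool from outside, world axes, zero at the start; "moment": the same for the moment, N m; "gripper_width": finger opening in mm; "grasp_force": force on a finger pad.
Only numpy, scipy, OpenCV 4.12 (cv2) and the standard library are available. Lean on these libraries where they do the work, as an engineer would, in place of code of your own. Each camera call takes 0.05 s, during which the arm holds its last target. There are 200 camera calls.

TASK

Make the tin clamp on the mixing bench ready for the next tin: pull the locking block up off the clamp's rail against its spring catch and put it in the shallow tray, then push the sliding jaw back along the rail until it has gone right past its ratchet click, and keep it held back there. The jaw springs shut if released, so the job finishes while the gripper is still holding it back: do not let go and do not prop it with anything. Leave the paint tin, its lid, the cup of stirring sticks and the jar where they stand.

Things in the scene. Friction and masses are not known exactly. Their poses are not given: they have to be found in the camera images.
- clamp: Tin clamp fixed to the bench: blue base plate 300 x 120 mm, 12 mm thick, carrying from -x to +x a fixed upright jaw, the empty place for a tin, the sliding jaw, the locking block and a blue end post (x 82 to 104 mm, 56 wide, 57 high), all in line. Origin: centre of the plate's underside, on the bench. Its x axis runs along the rail, the way the sliding jaw opens; z up.
- jaw (a joint): Sliding jaw's travel along clamp +x, m: 0 = sprung shut (the start), 0.055 = end stop. The spring drives it back (6 N at 0, 14 N at 0.05). A pawl on its side rides over a ratchet tooth: up to 4 N more near 0.025, top at 0.03, dropped behind the tooth (click complete) from 0.041 on. The pawl does not keep it: released, it returns. With the locking block on, it moves at most 0.013.
- jaw_face (a point): Middle of the flat steel plate of the sliding jaw, on the face towards the tin place (clamp -x), 80 mm above the bench; moves with the jaw. Plate: 8 mm thick, 90 mm wide across the rail, 36 to 100 mm above the bench. Two upright rubber rollers, 12 mm thick, stand 6 mm proud of this face 38 mm either side. Press the face towards clamp +x to open the jaw.
- lock_block: Locking block, loose, about 0.25 kg: dark steel saddle 46 x 46 mm straddling the rail behind the sliding jaw, an aluminium grip fin on top; 74 mm high. Origin: centre of its underside, 14 mm above the bench when seated; axes then as the clamp's. Lips inside its two feet catch under the sprung noses: pull straight up, up to 15 N, over the first 6 mm; 20 mm up it is clear of the rail.
- block_grip (a point): Middle of the locking block's grip fin, 54 mm above the block's underside. The fin is 24 mm thick along the block's y (across the rail), 40 mm long along its x, and reaches from 28 to 74 mm above the underside; free room beside it for fingers on both y sides.
- tray: Shallow open steel tray fixed on the bench, outside 160 mm (its x) by 130 mm (its y), 25 mm high, walls and floor about 4 mm thick. Origin at the centre of its underside.
- tin: Paint tin, 108 mm in diameter and 122 mm high, standing near the far side of the bench. Origin at the centre of its underside. Leave it.
- tin_lid: Flat round steel tin lid, 100 mm in diameter and 8 mm high, lying on the bench. Origin at the centre of its underside. Leave it.
- cup: White plastic cup, 76 mm across the rim and 95 mm high, with wooden stirring sticks that reach 145 mm. Origin at the centre of its underside. Leave it.
- jar: White screw-top jar, 64 mm in diameter and 85 mm high. Origin at the centre of its underside. Leave it.
- tin_place (a point): Middle of the empty tin place with the jaw shut, on the steel bars that form its floor, 32 mm above the bench, at clamp x = -60 mm. Shut, the place is 80 mm long between the two plates (clamp x -100 to -20 mm), 90 mm wide and open above. The fixed jaw is 100 mm high above the bench; two rubber rollers stand 6 mm proud of it at y = +-32 mm.
- catch (a point): Point on the rail's top, 32 mm above the bench, at clamp x = +53 mm, where the locking block sits (within 5 mm). The rail is a steel bar 24 mm wide along clamp x. Below this point a sprung brass nose sticks out 4 mm from each side of the rail and catches the block's feet.
- carriage (a point): Middle of the upper rear edge (clamp +x side) of the sliding jaw's carriage, a block 36 mm long and 50 mm wide behind the jaw plate, 52 mm high above the bench, at clamp x = +24 mm when shut. Moves with the jaw.
Mind the look-alikes: they are no part of the job. Leave any pink look-alike of the lock_block alone.

How it is judged:
By the outcome, as a careful person would: the job done as asked, in the order asked, and still so for the second after the job is handed in, while the arm keeps its last pose, push and grip.
It also fails if it takes over 58 s, if anything falls off the work surface, if the arm or the gripper's body presses on something with over 40 N, if the wrist force passes 120 N, or if a joint passes its speed limit or range.

## Working session

There is one attempt and no reset: what is moved stays moved. The work goes in short steps, Python scripts to look and compute and a tool call to move; the robot and the scene stay as the last step left them, time stands still between calls to the robot, and variables do not carry over. Pictures are saved under pics/ and viewed, at most 10 in all, crops included, and the job is handed in when it is done.

Besides the shell and the picture viewer there is one more tool, called after "Emit:" by a JSON object that holds its "op" and its "data", one argument or row to a line. send_rows: Moves the arm, as the interface text tells. Its arguments: {"type":"object","properties":{"targets":{"type":"array"},"gripper":{"type":"number"},"squeeze":{"type":"number"}},"required":["targets"]}

```bash
mkdir -p pics
cat > h.py <<'E'
import numpy as np, cv2
from rig import bot, vision
def cam(n,st=None):
    i=vision.camera_info(n); 
    if n=='wrist':
        st=st or bot.get_state(); T=np.eye(4); T[:3,:3]=np.array(st['eef_rot']); T[:3,3]=st['ee_pos']
        M=T@np.array(i['tool_from_camera'])
    else: M=np.linalg.inv(np.array(i['world_to_cam']))
    return i,M
def ray(n,px,st=None):
    i,M=cam(n,st); f=192/np.tan(np.radians(i['vfov'])/2)
    d=np.array([(px[0]-i['cx'])/f,(px[1]-i['cy'])/f]); rd=np.hypot(*d); r=rd
    for _ in range(30): r=rd/(1+i['k1']*r*r)
    d=d*(r/rd if rd>0 else 1)
    return M[:3,3], M[:3,:3]@np.array([d[0],-d[1],-1])
def onz(n,px,z,st=None):
    o,d=ray(n,px,st); return o+d*(z-o[2])/d[2]
def proj(n,p,st=None):
    i,M=cam(n,st); f=192/np.tan(np.radians(i['vfov'])/2)
    q=np.linalg.inv(M)@np.append(p,1); s=np.array([q[0]/-q[2],-q[1]/-q[2]]); 
    return np.array([i['cx'],i['cy']])+f*s*(1+i['k1']*(s@s))
def shot(n,name):
    im=vision.get_image(n); cv2.imwrite('pics/'+name,im); return im
E
python3 - <<'E'
from h import *
st=bot.get_state(); print({k:np.round(v,3).tolist() for k,v in st.items()}, bot.finger_overhang)
a=shot('top','top0.png'); b=shot('side','side0.png')
for n in('top','side','wrist'):print(n,vision.camera_info(n))
E
```

```text
{'time': 0.0, 'qpos': [-1.314, 0.312, 0.014, 1.513, -0.004, 1.319, -0.027], 'qd': [0.0, 0.0, 0.0, 0.0, 0.001, -0.001, 0.001], 'joint_efforts': [-0.0, -37.992, 0.146, -23.059, 0.012, 0.013, 0.0], 'ee_pos': [161.77, 525.34, 403.62], 'eef_rot': [[-0.956, 0.294, -0.001], [0.294, 0.956, -0.002], [-0.0, -0.002, -1.0]], 'contact_force': [0.787, 0.059, -0.505], 'moment': [-0.01, 0.043, 0.024], 'grasp_force': 0.0, 'gripper_width': 85.356} 173.4
top {'vfov': 54.94636563973897, 'cx': 256.62565299969026, 'cy': 189.12213044391697, 'k1': -0.08133989334100802, 'world_to_cam': array([[-1.12605910e-02, -9.99737433e-01,  1.99565430e-02,
        -1.99766921e+01],
       [ 9.91740486e-01, -8.61598782e-03,  1.27970986e-01,
        -5.98228360e+02],
       [-1.27765440e-01,  2.12327406e-02,  9.91577109e-01,
        -1.20544209e+03],
       [ 0.00000000e+00,  0.00000000e+00,  0.00000000e+00,
         1.00000000e+00]])}
side {'vfov': 53.49816520515168, 'cx': 255.15380430168562, 'cy': 192.4949016132849, 'k1': 0.0002063917969258124, 'world_to_cam': array([[-9.25682772e-01, -3.77675750e-01,  2.17355525e-02,
         5.20444123e+02],
       [ 2.80145923e-01, -6.45759471e-01,  7.10290763e-01,
        -2.23666279e+02],
       [-2.54223657e-01,  6.63593048e-01,  7.03572738e-01,
        -9.66231593e+02],
       [ 0.00000000e+00,  0.00000000e+00,  0.00000000e+00,
         1.00000000e+00]])}
wrist {'vfov': 71.97202700189099, 'cx': 252.43244331662297, 'cy': 196.36421344446336, 'k1': -0.020651818453017206, 'tool_from_camera': array([[-6.10183374e-04,  9.54304477e-01,  2.98835393e-01,
         7.62075133e+01],
       [ 9.99999063e-01,  9.48591937e-04, -9.87375447e-04,
         4.92124939e-01],
       [-1.22572965e-03,  2.98834510e-01, -9.54304162e-01,
         3.10886547e+01],
       [ 0.00000000e+00,  0.00000000e+00,  0.00000000e+00,
         1.00000000e+00]])}
```

View pics/top0.png

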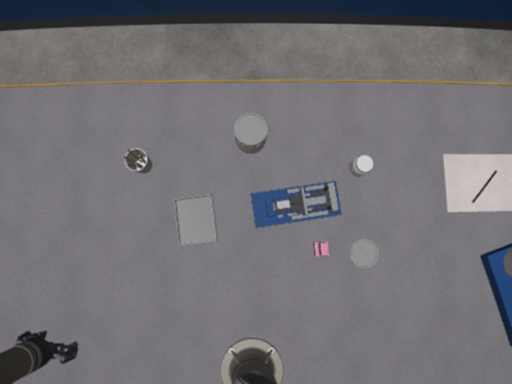

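View pics/side0.png

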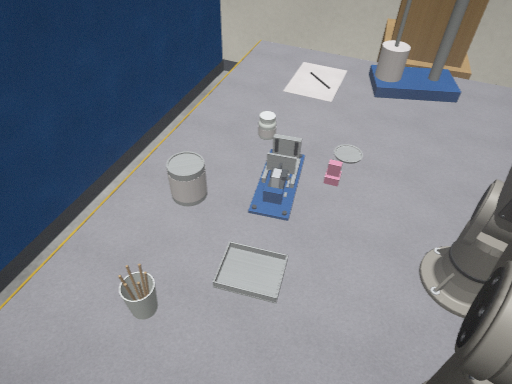

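The top view shows the clamp (plate about (252..341, 182..227), end post on the left, fixed jaw on the right), fin at about (283,204), tray at about (196,219) and the pink look-alike at (322,249). The side view agrees.

Run:
```python
from h import *
im=cv2.imread('pics/top0.png'); hsv=cv2.cvtColor(im,cv2.COLOR_BGR2HSV)
m=cv2.inRange(hsv,(105,120,40),(125,255,255)); m[:150]=0;m[:,400:]=0
m=cv2.morphologyEx(m,cv2.MORPH_CLOSE,np.ones((9,9)))
c=max(cv2.findContours(m,0,2)[0],key=cv2.contourArea)
P=np.array([onz('top',p[0],12)[:2] for p in c],np.float32)
r=cv2.minAreaRect(P);print(r);print(cv2.boxPoints(r))
# tray: top corners by eye refine; lighter region mask
i=im[180:260,160:235]; g=cv2.cvtColor(i,cv2.COLOR_BGR2HSV)
print(g[40,36],g[40,5],g[5,5])
# fin
s=hsv[190:220,268:310]; b=cv2.inRange(s,(0,0,150),(180,60,255)); 
n,l,st,ce=cv2.connectedComponentsWithStats(b)
for k in range(1,n):
  if st[k,4]>20: p=ce[k]+[268,190]; print(p,st[k],onz('top',p,88)[:2])
for p in [(177,198),(212,195),(217,241),(181,245)]: print(onz('top',p,25)[:2])
v=cv2.resize(im[170:255,165:365],(800,340),interpolation=cv2.INTER_CUBIC); cv2.imwrite('pics/z.png',v)
```

```text
((549.804443359375, -160.4224395751953), (114.76856994628906, 296.58709716796875), 7.904191017150879)
[[ 472.57245    -21.429081 ]
 [ 513.3582    -315.19846  ]
 [ 627.03644   -299.4158   ]
 [ 586.2507      -5.6464233]]
[105   4 145] [138  10 122] [135  12 125]
[282.80952381 204.20238095] [ 9 10 13  9 84] [ 541.89039325 -108.76172138]
[571.72303366 244.42169998]
[580.9516694  125.53271406]
[425.83989446 108.38638712]
[413.49525807 228.90731251]
```

View pics/z.png

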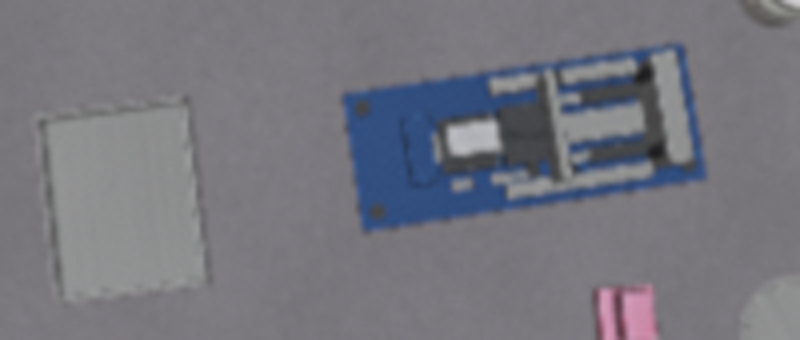

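```bash
cat >> h.py <<'E'
C=np.array([549.8,-160.4]); X=np.array([-0.1375,0.9905]); Y=np.array([-X[1],X[0]])
def W(x,y,z): return np.append(C+X*x+Y*y,z)
def plan(goal,ydir=None):
    st=bot.get_state(); R=np.array(st['eef_rot']); d=np.array(goal)-st['ee_pos']
    u=R.T@d/400; out=dict(t=round(float(st['time']),2),pos=np.round(st['ee_pos'],1).tolist(),units=np.round(u,3).tolist(),rows=round(float(np.linalg.norm(d)/41.7),1))
    if ydir is not None:
        y=R.T@np.append(ydir,0); out['twist']=round(float(np.arctan2(-y[0],y[1])/(np.pi/2)),3)
    print(out, 'F',np.round(st['contact_force'],1), 'g',round(st['gripper_width'],1),round(st['grasp_force'],1))
E
python3 -c "
from h import *
plan(W(53,0,400),-Y)"
```

```text
{'t': 0.1, 'pos': [161.8, 525.4, 403.7], 'units': [-1.376, -1.233, 0.012], 'rows': 17.7, 'twist': 0.722} F [-0.1  0.5 -0.3] g 85.3 0.0
```

Emit:
{"op": "send_rows", "data": {
  "targets": [
    {"delta_pos":[-0.07,-0.062,0],"twist":0.07},
    {"delta_pos":[-0.145,-0.13,0],"twist":0.145},
    {"delta_pos":[-0.22,-0.197,0],"twist":0.22},
    {"delta_pos":[-0.295,-0.264,0],"twist":0.295},
    {"delta_pos":[-0.37,-0.33,0],"twist":0.37}
  ],
  "gripper": 1
}}

```text
time: 0.52
ee_pos: [265.0, 353.9, 404.2]
eef_rot: [[-0.633, 0.774, -0.001], [0.774, 0.633, -0.001], [-0.0, -0.001, -1.0]]
contact_force: [1.3, -0.1, 0.5]
gripper_width: 85.7
grasp_force: 0.0
```

```bash
python3 -c "
from h import *
plan(W(53,0,400),-Y)"
```

```text
{'t': 0.52, 'pos': [265.0, 353.9, 404.2], 'units': [-1.333, -0.194, 0.011], 'rows': 12.9, 'twist': 0.349} F [ 1.3 -0.1  0.5] g 85.7 0.0
```

Emit:
{"op": "send_rows", "data": {
  "targets": [
    {"delta_pos":[-0.1,-0.014,0],"twist":0.07},
    {"delta_pos":[-0.2,-0.028,0],"twist":0.14},
    {"delta_pos":[-0.3,-0.042,0],"twist":0.21},
    {"delta_pos":[-0.4,-0.056,0],"twist":0.28},
    {"delta_pos":[-0.5,-0.07,0],"twist":0.34}
  ]
}}

```text
time: 0.93
ee_pos: [370.7, 181.9, 404.5]
eef_rot: [[-0.151, 0.988, -0.0], [0.988, 0.151, 0.0], [0.0, -0.0, -1.0]]
contact_force: [0.7, 0.8, -0.6]
gripper_width: 85.4
grasp_force: 0.0
```

```bash
python3 -c "
from h import *
plan(W(53,0,400),-Y)"
```

```text
{'t': 0.93, 'pos': [370.7, 181.9, 404.5], 'units': [-0.781, 0.315, 0.011], 'rows': 8.1, 'twist': 0.009} F [ 0.7  0.8 -0.6] g 85.4 0.0
```

Emit:
{"op": "send_rows", "data": {
  "targets": [
    {"delta_pos":[-0.09,0.035,0.015]},
    {"delta_pos":[-0.18,0.07,0.03]},
    {"delta_pos":[-0.27,0.105,0.045]},
    {"delta_pos":[-0.36,0.14,0.06]},
    {"delta_pos":[-0.45,0.175,0.075]}
  ]
}}

```text
$.targets[0]: bad value
```

Emit:
{"op": "send_rows", "data": {
  "targets": [
    {"delta_pos":[-0.09,0.035,0.02]},
    {"delta_pos":[-0.18,0.07,0.04]},
    {"delta_pos":[-0.27,0.105,0.06]},
    {"delta_pos":[-0.32,0.125,0.07],"twist":0.01},
    {"delta_pos":[-0.32,0.125,0.07],"twist":0.01}
  ]
}}

```text
$.targets[0]: bad value
```

Run:
```python
from h import *
plan(W(53,0,300),-Y)
st=bot.get_state(); im=shot('wrist','w1.png')
for p in [(53,0,88),(53,0,32),(24,25,52),(-12,45,100),(-12,-45,100),(82,28,57),(82,-28,57)]: print(p,proj('wrist',W(*p),st).round(0))
```

```text
{'t': 0.93, 'pos': [370.7, 181.9, 404.5], 'units': [-0.781, 0.315, 0.261], 'rows': 8.5, 'twist': 0.009} F [ 0.7  0.8 -0.6] g 85.4 0.0
(53, 0, 88) [337. 389.]
(53, 0, 32) [327. 356.]
(24, 25, 52) [313. 380.]
(-12, 45, 100) [305. 427.]
(-12, -45, 100) [363. 427.]
(82, 28, 57) [315. 356.]
(82, -28, 57) [351. 356.]
```

View pics/w1.png

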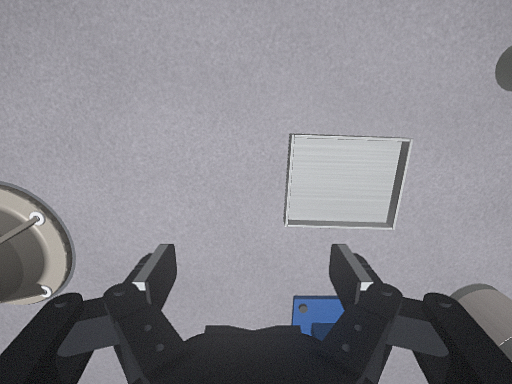

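The wrist view was taken unmoved (the moves were refused because twist was missing); it shows the tray, rim corners at (290,134), (411,139), (396,228), (286,226), and the corner of the clamp at the bottom.

Emit:
{"op": "send_rows", "data": {
  "targets": [
    {"delta_pos":[-0.09,0.035,0.015],"twist":0},
    {"delta_pos":[-0.18,0.07,0.03],"twist":0},
    {"delta_pos":[-0.27,0.105,0.045],"twist":0},
    {"delta_pos":[-0.36,0.14,0.06],"twist":0},
    {"delta_pos":[-0.45,0.175,0.075],"twist":0}
  ]
}}

```text
time: 1.4
ee_pos: [467.9, 15.8, 374.3]
eef_rot: [[-0.157, 0.988, -0.0], [0.988, 0.157, 0.001], [0.001, -0.0, -1.0]]
contact_force: [0.2, 0.8, -0.7]
gripper_width: 85.3
grasp_force: 0.0
```

Emit:
{"op": "send_rows", "data": {
  "targets": [
    {"delta_pos":[-0.09,0.035,0.02],"twist":0},
    {"delta_pos":[-0.18,0.07,0.04],"twist":0},
    {"delta_pos":[-0.27,0.105,0.06],"twist":0},
    {"delta_pos":[-0.32,0.125,0.07],"twist":0.01},
    {"delta_pos":[-0.32,0.125,0.07],"twist":0.01}
  ]
}}

```text
time: 1.82
ee_pos: [537.4, -107.0, 345.3]
eef_rot: [[-0.132, 0.991, -0.002], [0.991, 0.132, -0.006], [-0.005, -0.002, -1.0]]
contact_force: [0.4, -0.4, -0.3]
gripper_width: 85.2
grasp_force: 0.0
```

Run:
```python
from h import *
plan(W(53,0,300),-Y)
st=bot.get_state(); im=shot('wrist','w2.png')
for p in [(53,0,88),(53,0,32),(24,25,52),(-12,45,100),(-12,-45,100),(82,28,57),(82,-28,57)]: print(p,proj('wrist',W(*p),st).round(0))
```

```text
{'t': 1.82, 'pos': [537.4, -107.0, 345.3], 'units': [-0.003, 0.013, 0.113], 'rows': 1.1, 'twist': -0.003} F [ 0.4 -0.4 -0.3] g 85.2 0.0
(53, 0, 88) [258. 203.]
(53, 0, 32) [257. 187.]
(24, 25, 52) [234. 218.]
(-12, 45, 100) [210. 273.]
(-12, -45, 100) [306. 273.]
(82, 28, 57) [229. 165.]
(82, -28, 57) [286. 165.]
```

View pics/w2.png

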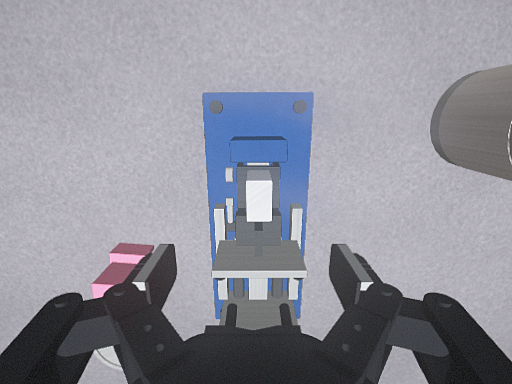

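The wrist view shows the fin top centred near (259,201) and the end post's front edge from (230,162) to (287,162), both within 3 px of the predictions, so I descend.

Emit:
{"op": "send_rows", "data": {
  "targets": [
    {"delta_pos":[-0.002,0.013,0.08],"twist":0},
    {"delta_pos":[-0.002,0.013,0.16],"twist":0},
    {"delta_pos":[-0.002,0.013,0.24],"twist":0},
    {"delta_pos":[-0.002,0.013,0.3],"twist":-0.003},
    {"delta_pos":[-0.002,0.013,0.305],"twist":-0.003}
  ]
}}

```text
time: 2.28
ee_pos: [539.5, -98.3, 219.8]
eef_rot: [[-0.148, 0.989, -0.011], [0.989, 0.148, 0.004], [0.005, -0.01, -1.0]]
contact_force: [-0.5, 0.3, -0.8]
gripper_width: 85.6
grasp_force: 0.0
```

Run:
```python
from h import *
plan(W(53,0,222),-Y)
R=np.array([[-0.151,0.988,0],[0.988,0.151,0],[0,0,-1]]);st={'eef_rot':R,'ee_pos':[370.7,181.9,404.5]}
a=[onz('wrist',p,25,st)[:2] for p in [(290,134),(411,139),(396,228),(286,226)]]
print(np.round(a,0).tolist(),np.mean(a,0))
```

```text
{'t': 2.28, 'pos': [539.5, -98.3, 219.8], 'units': [-0.025, 0.004, -0.006], 'rows': 0.2, 'twist': 0.007} F [-0.5  0.3 -0.8] g 85.6 0.0
[[411.0, 241.0], [569.0, 259.0], [588.0, 134.0], [430.0, 114.0]] [499.49957019 186.94976196]
```

Emit:
{"op": "send_rows", "data": {
  "targets": [
    {"delta_pos":[0,0,0],"twist":0},
    {"delta_pos":[0,0,0],"twist":0},
    {"delta_pos":[0,0,0],"twist":0}
  ]
}}

```text
time: 2.53
ee_pos: [543.3, -101.4, 226.9]
eef_rot: [[-0.146, 0.989, 0.004], [0.989, 0.146, -0.0], [-0.001, 0.004, -1.0]]
contact_force: [0.1, 0.2, -0.3]
gripper_width: 85.4
grasp_force: 0.0
```

Run:
```python
from h import *
plan(W(53,0,222),-Y)
```

```text
{'t': 2.53, 'pos': [543.3, -101.4, 226.9], 'units': [-0.016, -0.004, 0.012], 'rows': 0.2, 'twist': 0.006} F [ 0.1  0.2 -0.3] g 85.4 0.0
```

Emit:
{"op": "send_rows", "data": {
  "targets": [
    {"delta_pos":[-0.016,-0.004,0.012],"twist":0.006},
    {"delta_pos":[-0.016,-0.004,0.012],"twist":0.006},
    {"delta_pos":[-0.016,-0.004,0.012],"twist":0.006},
    {"delta_pos":[-0.016,-0.004,0.012],"twist":0.006},
    {"delta_pos":[-0.016,-0.004,0.012],"twist":0.006}
  ]
}}

```text
time: 2.95
ee_pos: [541.7, -108.2, 220.2]
eef_rot: [[-0.136, 0.991, 0.0], [0.991, 0.136, 0.0], [0.0, 0.0, -1.0]]
contact_force: [-0.5, 0.2, 0.4]
gripper_width: 85.4
grasp_force: 0.0
```

Run:
```python
from h import *
plan(W(53,0,222),-Y)
```

```text
{'t': 2.95, 'pos': [541.7, -108.2, 220.2], 'units': [0.0, 0.002, -0.005], 'rows': 0.0, 'twist': -0.001} F [-0.5  0.2  0.4] g 85.4 0.0
```

Aligned; close the gripper.

Emit:
{"op": "send_rows", "data": {
  "targets": [
    {"delta_pos":[0,0.002,-0.005],"twist":0},
    {"delta_pos":[0,0.002,-0.005],"twist":0},
    {"delta_pos":[0,0.002,-0.005],"twist":0},
    {"delta_pos":[0,0.002,-0.005],"twist":0},
    {"delta_pos":[0,0.002,-0.005],"twist":0}
  ],
  "gripper": 0,
  "squeeze": 90
}}

```text
time: 3.37
ee_pos: [542.4, -108.0, 221.8]
eef_rot: [[-0.136, 0.991, -0.0], [0.991, 0.136, 0.0], [0.0, -0.0, -1.0]]
contact_force: [0.0, -0.1, 0.9]
gripper_width: 25.7
grasp_force: 0.0
```

Emit:
{"op": "send_rows", "data": {
  "targets": [
    {"delta_pos":[0,0,0],"twist":0},
    {"delta_pos":[0,0,0],"twist":0},
    {"delta_pos":[0,0,0],"twist":0},
    {"delta_pos":[0,0,0],"twist":0}
  ]
}}

```text
time: 3.7
ee_pos: [542.5, -108.1, 222.1]
eef_rot: [[-0.136, 0.991, 0.001], [0.991, 0.136, -0.0], [-0.0, 0.001, -1.0]]
contact_force: [0.0, 0.4, 1.6]
gripper_width: 23.0
grasp_force: 88.5
```

Gripped at 23 mm with 88 N. Pull straight up.

Emit:
{"op": "send_rows", "data": {
  "targets": [
    {"delta_pos":[0,0,-0.006],"twist":0},
    {"delta_pos":[0,0,-0.012],"twist":0},
    {"delta_pos":[0,0,-0.02],"twist":0},
    {"delta_pos":[0,0,-0.03],"twist":0},
    {"delta_pos":[0,0,-0.045],"twist":0}
  ]
}}

```text
time: 4.12
ee_pos: [542.4, -108.0, 240.7]
eef_rot: [[-0.136, 0.991, -0.0], [0.991, 0.136, 0.0], [0.0, -0.0, -1.0]]
contact_force: [-0.2, -0.1, -1.9]
gripper_width: 22.8
grasp_force: 90.5
```

Emit:
{"op": "send_rows", "data": {
  "targets": [
    {"delta_pos":[0,0,-0.02],"twist":0},
    {"delta_pos":[0,0,-0.04],"twist":0},
    {"delta_pos":[0,0,-0.07],"twist":0},
    {"delta_pos":[0,0,-0.11],"twist":0},
    {"delta_pos":[0,0,-0.15],"twist":0}
  ]
}}

```text
time: 4.53
ee_pos: [542.0, -108.2, 301.5]
eef_rot: [[-0.136, 0.991, -0.0], [0.991, 0.136, 0.0], [0.0, -0.0, -1.0]]
contact_force: [0.4, -0.6, -1.9]
gripper_width: 23.0
grasp_force: 90.5
```

Run:
```python
from h import *
im=shot('top','top1.png'); g=cv2.cvtColor(im,cv2.COLOR_BGR2GRAY)
plan([499,180,320],-Y)
for z,q in ((25,None),):
  for n in ['top','side']:
    im=shot(n,n+'t.png')
c=im[225:320,200:300]; cv2.imwrite('pics/tr.png',np.hstack([cv2.resize(c,(400,380)),cv2.resize(cv2.imread('pics/top1.png')[180:260,160:235],(356,380),interpolation=cv2.INTER_CUBIC)]))
```

```text
{'t': 4.58, 'pos': [543.4, -109.0, 305.2], 'units': [0.731, -0.012, -0.038], 'rows': 7.0, 'twist': -0.001} F [ 1.4 -0.4  0.6] g 23.3 90.7
```

View pics/tr.png

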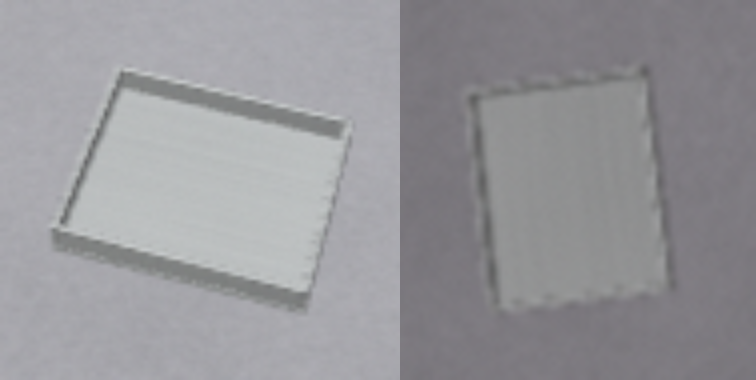

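The crop shows the tray's rim clearly in both views; block lifted freely. Rim corners: side about (230,242), (288,255), (277,298), (213,282); top about (174,198), (213,194), (217,241), (180,246).

Run:
```python
from h import *
for n,P in (('side',[(230.5,242.3),(288,255.5),(276.7,298.2),(213,282)]),('top',[(174.3,198.5),(212.6,194.3),(217.3,241),(180,245.7)])):
  a=np.array([onz(n,p,25)[:2] for p in P]); print(a.round(0).tolist(),a.mean(0).round(1))
plan([500,182,320],-Y)
```

```text
[[578.0, 135.0], [424.0, 116.0], [410.0, 242.0], [566.0, 261.0]] [494.4 188.7]
[[570.0, 254.0], [583.0, 124.0], [426.0, 107.0], [411.0, 232.0]] [497.6 179.2]
{'t': 4.68, 'pos': [542.9, -108.5, 302.0], 'units': [0.734, -0.007, -0.046], 'rows': 7.1, 'twist': -0.001} F [ 0.1 -0.8 -2.5] g 23.3 90.6
```

Emit:
{"op": "send_rows", "data": {
  "targets": [
    {"delta_pos":[0.06,-0.002,0],"twist":0},
    {"delta_pos":[0.14,-0.004,0],"twist":0},
    {"delta_pos":[0.23,-0.006,0],"twist":0},
    {"delta_pos":[0.32,-0.008,0],"twist":0},
    {"delta_pos":[0.41,-0.01,0],"twist":0}
  ]
}}

```text
time: 5.1
ee_pos: [515.0, 55.2, 299.1]
eef_rot: [[-0.135, 0.991, -0.002], [0.991, 0.135, -0.0], [0.0, -0.002, -1.0]]
contact_force: [1.4, 0.4, -2.1]
gripper_width: 22.9
grasp_force: 90.6
```

Emit:
{"op": "send_rows", "data": {
  "targets": [
    {"delta_pos":[0.09,-0.002,0],"twist":0},
    {"delta_pos":[0.17,-0.004,0],"twist":0},
    {"delta_pos":[0.24,-0.005,0],"twist":0},
    {"delta_pos":[0.3,-0.006,0.02],"twist":0},
    {"delta_pos":[0.33,-0.006,0.06],"twist":0}
  ]
}}

```text
time: 5.52
ee_pos: [495.2, 189.1, 276.4]
eef_rot: [[-0.142, 0.99, 0.002], [0.99, 0.142, 0.004], [0.004, 0.002, -1.0]]
contact_force: [0.5, 0.6, -1.1]
gripper_width: 23.2
grasp_force: 90.6
```

Emit:
{"op": "send_rows", "data": {
  "targets": [
    {"delta_pos":[0,0,0.03],"twist":0},
    {"delta_pos":[0,0,0.06],"twist":0},
    {"delta_pos":[0,0,0.08],"twist":0},
    {"delta_pos":[0,0,0.09],"twist":0},
    {"delta_pos":[0,0,0.09],"twist":0}
  ]
}}

```text
time: 5.93
ee_pos: [495.2, 183.9, 238.6]
eef_rot: [[-0.135, 0.991, -0.003], [0.991, 0.135, -0.001], [-0.001, -0.003, -1.0]]
contact_force: [0.2, 0.4, -2.0]
gripper_width: 23.0
grasp_force: 90.6
```

Run:
```python
from h import *
plan([496,185,213],-Y)
```

```text
{'t': 5.93, 'pos': [495.2, 183.9, 238.6], 'units': [0.003, 0.003, 0.064], 'rows': 0.6, 'twist': -0.001} F [ 0.2  0.4 -2. ] g 23.0 90.6
```

Emit:
{"op": "send_rows", "data": {
  "targets": [
    {"delta_pos":[0,0,0.02],"twist":0},
    {"delta_pos":[0,0,0.035],"twist":0},
    {"delta_pos":[0,0,0.045],"twist":0},
    {"delta_pos":[0,0,0.055],"twist":0},
    {"delta_pos":[0,0,0.06],"twist":0}
  ]
}}

```text
time: 6.35
ee_pos: [495.6, 184.3, 215.3]
eef_rot: [[-0.136, 0.991, -0.001], [0.991, 0.136, -0.0], [-0.0, -0.001, -1.0]]
contact_force: [-0.7, -0.1, -2.1]
gripper_width: 23.2
grasp_force: 90.6
```

Emit:
{"op": "send_rows", "data": {
  "targets": [
    {"delta_pos":[0,0,0.002],"twist":0},
    {"delta_pos":[0,0,0.005],"twist":0},
    {"delta_pos":[0,0,0.005],"twist":0}
  ]
}}

```text
time: 6.6
ee_pos: [495.8, 184.4, 213.9]
eef_rot: [[-0.136, 0.991, 0.0], [0.991, 0.136, 0.0], [0.0, 0.0, -1.0]]
contact_force: [0.0, 0.4, -2.5]
gripper_width: 23.2
grasp_force: 90.6
```

Emit:
{"op": "send_rows", "data": {
  "targets": [
    {"delta_pos":[0,0,0.003],"twist":0},
    {"delta_pos":[0,0,0.006],"twist":0},
    {"delta_pos":[0,0,0.009],"twist":0},
    {"delta_pos":[0,0,0.009],"twist":0}
  ]
}}

```text
time: 6.93
ee_pos: [496.2, 184.3, 212.0]
eef_rot: [[-0.136, 0.991, 0.0], [0.991, 0.136, 0.001], [0.001, 0.0, -1.0]]
contact_force: [-1.7, -0.1, 8.4]
gripper_width: 22.9
grasp_force: 91.8
```

Touched down (force swung to +8 N). Open and rise.

Emit:
{"op": "send_rows", "data": {
  "targets": [
    {"delta_pos":[0,0,-0.003],"twist":0},
    {"delta_pos":[0,0,-0.003],"twist":0},
    {"delta_pos":[0,0,-0.003],"twist":0},
    {"delta_pos":[0,0,-0.003],"twist":0},
    {"delta_pos":[0,0,-0.003],"twist":0}
  ],
  "gripper": 1
}}

```text
time: 7.35
ee_pos: [495.8, 184.4, 211.4]
eef_rot: [[-0.136, 0.991, 0.0], [0.991, 0.136, -0.0], [-0.0, 0.0, -1.0]]
contact_force: [-0.2, -0.3, 0.1]
gripper_width: 81.5
grasp_force: 0.0
```

Emit:
{"op": "send_rows", "data": {
  "targets": [
    {"delta_pos":[0,0,-0.04],"twist":0},
    {"delta_pos":[0,0,-0.1],"twist":0},
    {"delta_pos":[0,0,-0.17],"twist":0},
    {"delta_pos":[0,0,-0.25],"twist":0},
    {"delta_pos":[0,0,-0.3],"twist":0}
  ]
}}

```text
time: 7.77
ee_pos: [496.5, 184.2, 334.3]
eef_rot: [[-0.136, 0.991, 0.003], [0.991, 0.136, 0.001], [0.001, 0.004, -1.0]]
contact_force: [0.5, -0.6, -0.5]
gripper_width: 85.2
grasp_force: 0.0
```

Run:
```python
from h import *
im=shot('wrist','w3.png')
plan(W(-58,0,330),X)
plan(W(-58,0,330),-X)
plan(W(-58,0,330),-Y); print(bot.get_state()['qpos'])
```

```text
{'t': 7.82, 'pos': [497.9, 184.4, 337.8], 'units': [-1.017, 0.012, 0.016], 'rows': 9.8, 'twist': -1.001} F [ 1.6 -0.3  2.2] g 85.4 0.0
{'t': 7.82, 'pos': [497.9, 184.4, 337.8], 'units': [-1.017, 0.012, 0.016], 'rows': 9.8, 'twist': 0.999} F [ 1.6 -0.3  2.2] g 85.4 0.0
{'t': 7.82, 'pos': [497.9, 184.4, 337.8], 'units': [-1.017, 0.012, 0.016], 'rows': 9.8, 'twist': -0.001} F [ 1.6 -0.3  2.2] g 85.4 0.0
[-0.85351955  0.35158649  0.60663579  1.69265337 -0.21825463  1.1545797
 -0.05267287]
```

View pics/w3.png

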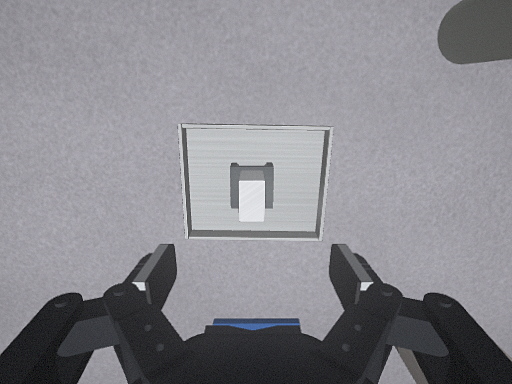

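The block stands upright in the tray, fin at about (252,197), rim at (180..332, 124..240). Next: shut the fingers and move above the tin place.

Emit:
{"op": "send_rows", "data": {
  "targets": [
    {"delta_pos":[-0.07,0,0],"twist":0},
    {"delta_pos":[-0.16,0.002,0],"twist":0},
    {"delta_pos":[-0.25,0.003,0],"twist":0},
    {"delta_pos":[-0.34,0.004,0],"twist":0},
    {"delta_pos":[-0.43,0.005,0],"twist":0}
  ],
  "gripper": 0
}}

```text
time: 8.23
ee_pos: [521.0, 12.7, 331.3]
eef_rot: [[-0.137, 0.991, -0.0], [0.991, 0.137, 0.0], [0.0, -0.0, -1.0]]
contact_force: [0.6, 0.5, -0.5]
gripper_width: 25.5
grasp_force: 0.0
```

Emit:
{"op": "send_rows", "data": {
  "targets": [
    {"delta_pos":[-0.09,0.001,0],"twist":0},
    {"delta_pos":[-0.18,0.002,0],"twist":0},
    {"delta_pos":[-0.27,0.003,0],"twist":0},
    {"delta_pos":[-0.36,0.004,0],"twist":0},
    {"delta_pos":[-0.45,0.005,0],"twist":0}
  ]
}}

```text
time: 8.65
ee_pos: [547.6, -165.4, 331.1]
eef_rot: [[-0.136, 0.991, -0.0], [0.991, 0.136, 0.0], [0.0, -0.0, -1.0]]
contact_force: [0.1, 0.2, 0.1]
gripper_width: 0.2
grasp_force: 0.0
```

Emit:
{"op": "send_rows", "data": {
  "targets": [
    {"delta_pos":[-0.06,0,0],"twist":0},
    {"delta_pos":[-0.1,0,0],"twist":0},
    {"delta_pos":[-0.12,0,0],"twist":0},
    {"delta_pos":[-0.12,0,0],"twist":0},
    {"delta_pos":[-0.12,0,0],"twist":0}
  ]
}}

```text
time: 9.07
ee_pos: [554.2, -210.6, 331.0]
eef_rot: [[-0.136, 0.991, -0.001], [0.991, 0.136, 0.001], [0.001, -0.001, -1.0]]
contact_force: [-0.6, -0.1, -0.6]
gripper_width: -0.2
grasp_force: 0.0
```

Run:
```python
from h import *
plan(W(-60,0,223),-Y)
```

```text
{'t': 9.07, 'pos': [554.2, -210.6, 331.0], 'units': [-0.025, 0.007, 0.27], 'rows': 2.6, 'twist': -0.001} F [-0.6 -0.1 -0.6] g -0.2 0.0
```

Emit:
{"op": "send_rows", "data": {
  "targets": [
    {"delta_pos":[-0.02,0.007,0],"twist":0},
    {"delta_pos":[-0.025,0.007,0.03],"twist":0},
    {"delta_pos":[-0.025,0.007,0.06],"twist":0},
    {"delta_pos":[-0.025,0.007,0.09],"twist":0},
    {"delta_pos":[-0.025,0.007,0.1],"twist":0}
  ]
}}

```text
time: 9.48
ee_pos: [557.4, -219.5, 288.0]
eef_rot: [[-0.137, 0.991, -0.005], [0.991, 0.137, 0.003], [0.003, -0.005, -1.0]]
contact_force: [-0.6, 0.1, -0.3]
gripper_width: 0.2
grasp_force: 0.0
```

Emit:
{"op": "send_rows", "data": {
  "targets": [
    {"delta_pos":[0,0,0.04],"twist":0},
    {"delta_pos":[0,0,0.08],"twist":0},
    {"delta_pos":[0,0,0.12],"twist":0},
    {"delta_pos":[0,0,0.15],"twist":0},
    {"delta_pos":[0,0,0.17],"twist":0}
  ]
}}

```text
time: 9.9
ee_pos: [557.7, -220.1, 221.3]
eef_rot: [[-0.136, 0.991, -0.003], [0.991, 0.136, 0.001], [0.002, -0.003, -1.0]]
contact_force: [0.2, 1.1, -0.1]
gripper_width: 0.2
grasp_force: 0.0
```

Emit:
{"op": "send_rows", "data": {
  "targets": [
    {"delta_pos":[0,0,0],"twist":0},
    {"delta_pos":[0,0,0],"twist":0},
    {"delta_pos":[0,0,0],"twist":0}
  ]
}}

```text
time: 10.15
ee_pos: [558.7, -221.2, 224.3]
eef_rot: [[-0.136, 0.991, 0.002], [0.991, 0.136, -0.001], [-0.001, 0.001, -1.0]]
contact_force: [1.1, -0.0, 0.7]
gripper_width: -0.0
grasp_force: 0.0
```

Run:
```python
from h import *
plan(W(-60,0,223),-Y); shot('wrist','w4.png')
```

```text
{'t': 10.15, 'pos': [558.7, -221.2, 224.3], 'units': [0.004, -0.001, 0.003], 'rows': 0.0, 'twist': -0.001} F [ 1.1 -0.   0.7] g -0.0 0.0
```

View pics/w4.png

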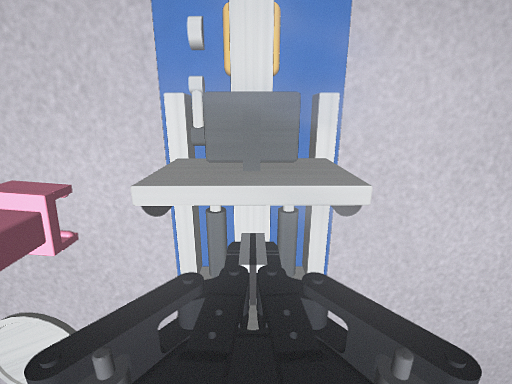

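The view shows the shut fingers at about (253,250), inside the tin place and clear of the jaw plate (front edge at row 205); the rail is bare. Push towards clamp +x.

Emit:
{"op": "send_rows", "data": {
  "targets": [
    {"delta_pos":[0.02,0,0],"twist":0},
    {"delta_pos":[0.035,0,0],"twist":0},
    {"delta_pos":[0.05,0,0],"twist":0},
    {"delta_pos":[0.06,0,0],"twist":0},
    {"delta_pos":[0.065,0,0],"twist":0}
  ]
}}

```text
time: 10.62
ee_pos: [554.9, -193.6, 223.5]
eef_rot: [[-0.138, 0.99, 0.0], [0.99, 0.138, 0.001], [0.001, 0.0, -1.0]]
contact_force: [0.2, 0.4, 0.4]
gripper_width: 0.1
grasp_force: 0.0
```

Emit:
{"op": "send_rows", "data": {
  "targets": [
    {"delta_pos":[0.005,0,0],"twist":0},
    {"delta_pos":[0.01,0,0],"twist":0},
    {"delta_pos":[0.015,0,0],"twist":0},
    {"delta_pos":[0.02,0,0],"twist":0}
  ]
}}

```text
time: 10.95
ee_pos: [553.7, -190.2, 224.0]
eef_rot: [[-0.134, 0.991, 0.003], [0.991, 0.134, -0.006], [-0.007, 0.002, -1.0]]
contact_force: [2.0, -6.9, -3.1]
gripper_width: 0.1
grasp_force: 0.0
```

Run:
```python
from h import *
plan(W(17,0,223),-Y); s=bot.get_state(); print((s['ee_pos'][:2]-C)@X, s['contact_force'][:2]@X)
```

```text
{'t': 10.95, 'pos': [553.7, -190.2, 224.0], 'units': [0.118, 0.0, 0.002], 'rows': 1.1, 'twist': -0.002} F [ 2.  -6.9 -3.1] g 0.1 0.0
-30.061287962333132 -7.130709127567399
```

Contact at TCP clamp x of about -31, as predicted. Continue slowly.

Emit:
{"op": "send_rows", "data": {
  "targets": [
    {"delta_pos":[0.01,0,0],"twist":0},
    {"delta_pos":[0.02,0,0],"twist":0},
    {"delta_pos":[0.03,0,0],"twist":0},
    {"delta_pos":[0.04,0,0],"twist":0},
    {"delta_pos":[0.05,0,0],"twist":0}
  ]
}}

```text
time: 11.37
ee_pos: [550.9, -172.1, 224.2]
eef_rot: [[-0.132, 0.991, 0.004], [0.991, 0.132, -0.01], [-0.01, 0.002, -1.0]]
contact_force: [2.4, -9.2, -3.1]
gripper_width: -0.1
grasp_force: 0.0
```

Emit:
{"op": "send_rows", "data": {
  "targets": [
    {"delta_pos":[0.01,0,0],"twist":0},
    {"delta_pos":[0.02,0,0],"twist":0},
    {"delta_pos":[0.03,0,0],"twist":0},
    {"delta_pos":[0.04,0,0],"twist":0},
    {"delta_pos":[0.05,0,0],"twist":0}
  ]
}}

```text
time: 11.78
ee_pos: [548.1, -154.1, 224.6]
eef_rot: [[-0.13, 0.991, 0.004], [0.991, 0.131, -0.012], [-0.013, 0.003, -1.0]]
contact_force: [1.6, -10.1, -2.7]
gripper_width: 0.1
grasp_force: 0.0
```

Run:
```python
from h import *
plan(W(18,0,223),-Y); s=bot.get_state(); print((s['ee_pos'][:2]-C)@X, s['contact_force'][:2]@X)
```

```text
{'t': 11.78, 'pos': [548.1, -154.1, 224.6], 'units': [0.029, 0.002, 0.004], 'rows': 0.3, 'twist': -0.005} F [  1.6 -10.1  -2.7] g 0.1 0.0
6.462007430759066 -10.225016925815266
```

Emit:
{"op": "send_rows", "data": {
  "targets": [
    {"delta_pos":[0.008,0,0],"twist":0},
    {"delta_pos":[0.016,0,0],"twist":0},
    {"delta_pos":[0.024,0,0],"twist":0},
    {"delta_pos":[0.032,0,0],"twist":0},
    {"delta_pos":[0.036,0,0],"twist":0}
  ]
}}

```text
time: 12.2
ee_pos: [546.2, -140.6, 224.6]
eef_rot: [[-0.13, 0.991, 0.005], [0.991, 0.13, -0.014], [-0.014, 0.003, -1.0]]
contact_force: [1.9, -13.9, -3.9]
gripper_width: -0.5
grasp_force: 0.0
```

Emit:
{"op": "send_rows", "data": {
  "targets": [
    {"delta_pos":[0,0,0],"twist":0},
    {"delta_pos":[0,0,0],"twist":0},
    {"delta_pos":[0,0,0],"twist":0},
    {"delta_pos":[0,0,0],"twist":0}
  ]
}}

```text
time: 12.53
ee_pos: [546.2, -140.7, 224.6]
eef_rot: [[-0.13, 0.991, 0.005], [0.991, 0.13, -0.013], [-0.014, 0.003, -1.0]]
contact_force: [2.9, -13.4, -3.8]
gripper_width: 0.0
grasp_force: 0.0
```

Run:
```python
from h import *
s=bot.get_state(); R=np.array(s['eef_rot']); g=s['ee_pos']+R@[0,0,145]
print('tcp',(s['ee_pos'][:2]-C)@X,'tip',(g[:2]-C)@X, s['contact_force'][:2]@X)
shot('wrist','w5.png')
for t in (40,45,50,55): print(t,[proj('wrist',W(x+t,y,z),s).round(0).tolist() for x,y,z in ((-12,45,100),(-12,-45,100),(24,0,52))])
```

```text
tcp 20.049718136569954 tip 18.045155934018272 -13.634191639934325
40 [[144.0, 284.0], [361.0, 283.0], [252.0, 173.0]]
45 [[143.0, 274.0], [362.0, 272.0], [252.0, 163.0]]
50 [[141.0, 264.0], [364.0, 262.0], [252.0, 154.0]]
55 [[139.0, 253.0], [366.0, 251.0], [251.0, 145.0]]
```

View pics/w5.png

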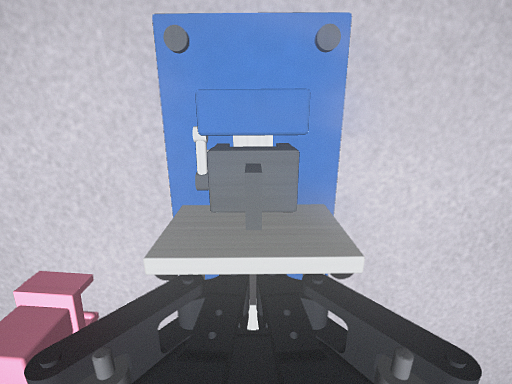

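The jaw plate's rear top edge is at row 258 and the carriage edge at about row 150. Both put travel at about 50 mm, past the 41 mm click, and the steady 13.6 N push agrees. Handing in.

```bash
python3 -c "
from rig import bot
print(bot.job_done())"
```

```text
the job is handed in; nothing more can be done
None
```

The locking block is standing in the tray, and I handed the job in with the shut gripper still holding the sliding jaw back at about 50 mm, past its 41 mm click, at 12.5 s of the 58 s allowed.

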